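Take the day-locked key safe off the chest's hasp

TASK

The key safe on the chest's hasp is on day lock, so only its last number is left to dial: slide the black hood all the way back off the dial, then turn the dial, feeling the clicks, until its pointed nose rests in the second notch clockwise from the long mark. Pull the safe back until its shackle is fully out, unhook it from the staple and present it: finish while still holding it up level in the gripper, a hand's breadth above the chest lid, with hood and shackle left open and the dial on its notch. Leave the other things on the bench where they are.

Things in the scene. Friction and masses are not known exactly. Their poses are not given: they have to be found in the camera images.
- chest: Shallow cream steel chest, 360 x 260 x 60 mm (x, y, z), fixed to the bench. Origin: centre of its underside, on the bench; z up. Its flat top (lid) is 60 mm up. A steel hasp with an upright staple is on the lid.
- staple (a point): Centre of the opening of the hasp's staple, 18 mm above the lid. The staple is an upright closed loop of 5 mm steel rod, 28 mm wide along chest y and 34 mm tall above the lid, its opening 18 mm wide and 29 mm high; it stands in a plane across chest x. At the start the safe's short shackle leg passes through it along x.
- lock: The key safe: loose grey metal block 112 x 58 x 36 mm (x, y, z), 0.4 to 0.7 kg in all, lying flat on the chest lid, dial up. Origin: centre of its underside; x along its length to the shackle end (end face at x = 56 mm), which points away from the robot; z up. Grip it across y (58 mm) near its middle. It can shift 5 to 20 mm on the lid before the shackle bow meets the staple.
- lock_gap (a point): Point fixed to the safe's body, 9 mm in front of its +x end face on the short leg's line (safe frame 65, -19, 18 mm): the middle of the gap between end face and short leg tip when the shackle is fully out. The 5 mm staple passes there straight up or down: bring this point over the staple's centre, then lift.
- hood (a joint): Slide of the hood in m: 0 = shut over the dial, 0.062 = fully open at its end stop. It moves towards the safe's -x end (away from the shackle). Friction about 1.5 N; it stays where it is left.
- hood_grip (a point): Centre of the hood, 12 mm above the safe's top face. The hood is a black plastic cap 42 x 44 x 23 mm (x, y, z) standing on the safe's top face, with ribbed flanks to grip across y (44 mm); it is open at its +x end.
- dial (a joint): Angle of the dial in rad, positive anticlockwise from above, no stops. 0 = the grip's pointed nose at the long mark (safe's +x); short marks and clicks every 30 deg (0.524). Last number: second notch clockwise from the long mark, -1.047 (whole turns do not matter); it starts 2 or 3 notches anticlockwise of that. 0.04 N m takes it over a notch; let go, it settles in the nearest. Elsewhere the shackle is blocked.
- dial_grip (a point): On the dial's axis (safe x = 27, y = 0 mm), 11 mm above the safe's top face, mid grip bar. The bar is 11 mm wide, 29 mm long with its nose, 3.6 to 18 mm above the top face, on a 36 mm round skirt; its length lies along this point's x, nose to +x: pinch it across the point's y. With the hood open its edge is 41 mm from the dial's axis: open the fingers only as far as needed.
- shackle_bow (a point): Middle of the shackle's bow, moving with the shackle; 92 mm from the safe's origin along its x when shut. The shackle is a level U of 9 mm steel rod, 18 mm above the safe's underside: long leg at y = +19, short leg at y = -19 mm in the safe's frame. Fully out, the short leg's tip is 18 mm clear of the end face; the long leg stays in the safe.
- shackle (a joint): How far the shackle is drawn out of the safe in m: 0 = shut, 0.024 = fully out at its stop. Friction about 3 N; it stays where it is left. Pulling the safe's body along its -x makes the staple catch the bow and draw it out; off the right notch it is blocked after 2 to 4 mm.
- spool: Bystander: aluminium solder spool, 48 mm across, 36 mm tall, standing on the bench near the chest. Origin: centre of its underside.
- meter: Bystander: red hand multimeter, 70 x 140 x 34 mm (x, y, z), lying on the bench by the chest. Origin: centre of its underside.
- driver: Bystander: screwdriver with a black handle, 170 mm long along x, 26 mm thick, lying on the bench by the chest. Origin: under its middle.
- heatsink: Bystander: black finned heat sink, 46 x 30 x 20 mm, lying on the far half of the chest lid. Origin: centre of its underside.
- helper: Bystander: soldering third hand, base 75 x 50 x 16 mm, about 105 mm tall with a 156 mm cross arm along y. Origin: centre of its underside.
- decade_box: Bystander: cream resistance box, 100 x 80 x 45 mm, with a knob on top (60 mm in all). Origin: centre of its underside.

How it is judged:
By the outcome, as a careful person would: the job done as asked, in the order asked, and still so for the second after the job is handed in, while the arm keeps its last pose, push and grip.
It also fails if it takes over 72 s, if anything falls off the work surface, if the arm or the gripper's body presses on something with over 40 N, if the wrist force passes 120 N, or if a joint passes its speed limit or range.

ROBOT

A 6-joint arm with a two-finger parallel gripper is mounted at the origin on the work surface. World frame = base frame: x ahead of the robot, y to its left, z up, the work surface at z = 0. Lengths are in m, angles in rad, forces in N, time in s.
With the tool pointing down it reaches from about 0.375 to 0.925 m from the base axis. Payload 5.7 kg.
Tool frame: the origin (TCP) lies where the fingers leave the gripper's body, on its centre line; the fingertips stand 80 mm ahead of it and the grasp point (between the pads) lies 61 mm ahead of it; z points along the fingers, y is the line along which they close (so a half turn about z gives the same grasp; the last joint's range is limited). The gripper opens to 88 mm and grips with 3 to 60 N. Pads are 20 mm wide; open, the fingers measure 115 mm over their backs; the gripper's body (75 mm by 178 mm) begins 61 mm behind the grasp point.
Start: joints at [-1.259, 0.359, 1.51, -0, 1.272, -0.115], TCP at [0.248, -0.546, 0.303] pointing down, gripper open.
Joint ranges: [-2.97, 2.97], [-1.01, 2.36], [0.21, 2.38], [-0.96, 4.11], [0.2, 2.71], [-2.98, 2.98]. Speed limits (rad/s): [2.39, 2.39, 3.14, 3.14, 3.14, 3.14].

INTERFACE

Orientations are given as a rotation vector (axis times angle).
In Python, from workcell import get_obs, capture, camera_params, finish_job gives the robot as it stands.
- The arm moves only by the tool carry_out, never from a script. Its argument "plan" is a list that holds one entry, the list of rows, each a list of 7 numbers: the shift along the tool's x, y, z as a fraction of full scale, then the turn, a rotation vector about the tool's x, y, z as a fraction of full scale, then the opening, from -1 (shut) to 1 (fully open). In form: [[[x, y, z, wx, wy, wz, claw], ...]]. A call has 1 to 5 rows; each row is the pose to reach, as a shift and turn from the pose commanded when the call began, along the tool's axes at that moment, turning the shorter way round; what a row does not reach only later rows make up. Full scale, the value 1, is 0.1 m for a shift and 360 degrees for a turn. A row lasts 1/8 s, in which the tool goes at most 62.5 mm and 10.7 degrees, less where a joint would pass 70% of its speed; a pose out of reach is approached as far as the arm can. A call with a number of a shift or a turn outside -1 to 1 is refused whole. A call with a gripper value outside its range is refused whole. The fingers move at their own pace and stop on an object; "squeeze" is the grip in N (left out, the last holds). Time passes only in rows, so rows that repeat a pose let the fingers close. It gives the time, the measured TCP pose, the force, the opening and the grip force at its end, in the units of the state.
- get_obs(): the state, without advancing time (a new reading comes with each control period).
- capture(name): name is "scene" or "top" or "wrist"; returns the picture (400x640x3 uint8, red, green, blue); there is no depth.
- camera_params(name): a dict with "fx", "fy", "cx", "cy" (pixels), "R" (3x3) and "t" (3): a world point X has camera coordinates R X + t; the wrist camera has in their place "hand_eye" (4x4, takes a point from camera to tool coordinates, whose origin is the TCP and whose axes are the flange's). Camera axes: x right, y down, z forward; pixel columns grow to the right and rows downward; lengths in m; the calibration is good to about 2 mm. The wrist camera is an equidistant fisheye: a pixel r from the principal point sees the ray r / f radians off the axis. A picture is of the moment at which its call begins: read the wrist's pose just before it. camera_params takes no time and is no camera call.
- finish_job(): hands the job in; it is judged then, once.
The state is a dict: "time_s": time; "joints": joint angles; "dq": joint speeds; "joint_efforts": joint torques, N m; "eef_pos": TCP position; "orientation": TCP orientation; "wrist_force": force on the tool from outside, world axes, zero at the start; "moment": the same for the moment, N m; "opening": opening from 0.0 (shut) to 1.0 (fully open); "grasp_force": force on a finger pad.
Only numpy, scipy, OpenCV 4.12 (cv2) and the standard library are available. Lean on these libraries where they do the work, as an engineer would, in place of code of your own. Each camera call takes 0.05 s, during which the arm holds its last target. There are 200 camera calls.

## Working session

There is one attempt and no reset: what is moved stays moved. The work goes in short steps, Python scripts to look and compute and a tool call to move; the robot and the scene stay as the last step left them, time stands still between calls to the robot, and variables do not carry over. Pictures are saved under pics/ and viewed, at most 10 in all, crops included, and the job is handed in when it is done.

Besides the shell and the picture viewer there is one more tool, called by a JSON object that holds its "api" and its "payload", one argument or row to a line. carry_out: Moves the arm, as the interface text tells. Shift numbers are shares of 0.1 m and turn numbers shares of 360 degrees, none past 1 either way. Its arguments: {"type":"object","properties":{"plan":{"type":"array"},"squeeze":{"type":"number"}},"required":["plan"]}

```bash
mkdir -p pics; cat > h.py <<'E'
import numpy as np, cv2
from scipy.spatial.transform import Rotation as Rn
from workcell import *
def snap(n,f):
    o=get_obs(); im=capture(n); cv2.imwrite(f'pics/{f}.png',im[:,:,::-1]); return o,im
def ray(n,u,v,o=None):
    p=camera_params(n); x=(u-p['cx'])/p['fx']; y=(v-p['cy'])/p['fy']
    if n!='wrist':
        R=np.array(p['R']);t=np.array(p['t']); return -R.T@t, R.T@np.array([x,y,1])
    th=np.hypot(x,y); d=np.array([x/th*np.sin(th),y/th*np.sin(th),np.cos(th)]) if th>0 else np.array([0,0,1.])
    H=np.array(p['hand_eye']); Rt=Rn.from_rotvec(o['orientation']).as_matrix()
    return np.array(o['eef_pos'])+Rt@H[:3,3], Rt@H[:3,:3]@d
def pt(n,u,v,z,o=None):
    c,d=ray(n,u,v,o); return c+d*(z-c[2])/d[2]
def proj(n,X,o=None):
    p=camera_params(n); X=np.array(X,float)
    if n!='wrist':
        c=np.array(p['R'])@X+np.array(p['t']); return p['fx']*c[0]/c[2]+p['cx'],p['fy']*c[1]/c[2]+p['cy']
    H=np.array(p['hand_eye']); Rt=Rn.from_rotvec(o['orientation']).as_matrix()
    q=Rt.T@(X-np.array(o['eef_pos'])); c=H[:3,:3].T@(q-H[:3,3]); r=np.hypot(c[0],c[1]); th=np.arctan2(r,c[2])
    return p['fx']*th*c[0]/r+p['cx'],p['fy']*th*c[1]/r+p['cy']
E
python3 - <<'E'
from h import *
o,a=snap('top','t0'); _,b=snap('scene','s0')
print(o); print(camera_params('top')); print(camera_params('wrist'))
print(Rn.from_rotvec(o['orientation']).as_matrix().round(3))
E
```

```text
{'time_s': 0.0, 'joints': array([-1.25912265e+00,  3.59477715e-01,  1.51138966e+00,  1.19608757e-05,
        1.27252366e+00, -1.15082747e-01]), 'dq': array([ 0.0022191 , -0.00028247,  0.00043   ,  0.00181068,  0.00037898,
       -0.00117308]), 'joint_efforts': array([-8.87710285e-04, -5.15381885e+01, -2.70722258e+01,  6.70922385e-02,
        3.50438710e-02, -1.15427906e-04]), 'eef_pos': array([ 0.24819326, -0.54567464,  0.301842  ]), 'orientation': array([-3.06859578e+00, -6.64887505e-01,  2.59212286e-04]), 'wrist_force': array([-0.04075343,  0.44322491, -0.07091628]), 'moment': array([ 0.025648  , -0.00245571,  0.0216704 ]), 'grasp_force': 0.0, 'opening': 1.0011671537976332}
{'fx': 457.90967070390917, 'fy': 457.90967070390917, 'cx': 316.0880897546004, 'cy': 200.36069549350537, 'R': array([[ 0.0170305 , -0.99967222,  0.01911598],
       [-0.99866967, -0.01793786, -0.0483438 ],
       [ 0.04867085, -0.01826723, -0.99864781]]), 't': array([0.03414044, 0.56131433, 1.32799157])}
{'fx': 309.70691628693146, 'fy': 309.70691628693146, 'cx': 324.18306154384646, 'cy': 196.29692830901143, 'hand_eye': array([[ 1.08015633e-04, -9.53022624e-01, -3.02899104e-01,
         8.37879913e-02],
       [ 9.99999532e-01,  3.94002537e-04, -8.83058899e-04,
        -5.21174606e-04],
       [ 9.60918124e-04, -3.02898867e-01,  9.53022221e-01,
        -8.32750555e-02],
       [ 0.00000000e+00,  0.00000000e+00,  0.00000000e+00,
         1.00000000e+00]])}
[[ 0.91   0.414 -0.001]
 [ 0.414 -0.91   0.002]
 [ 0.    -0.002 -1.   ]]
```

View pics/t0.png

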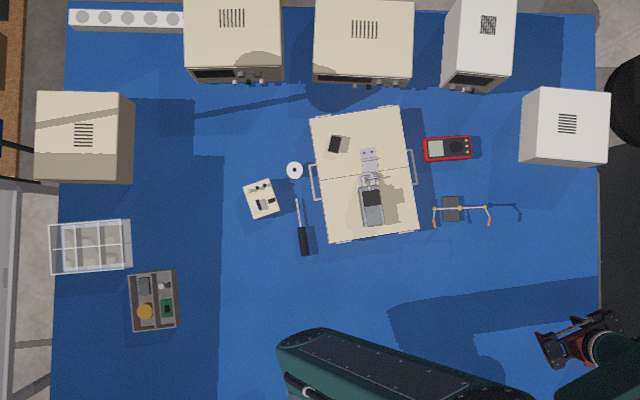

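View pics/s0.png

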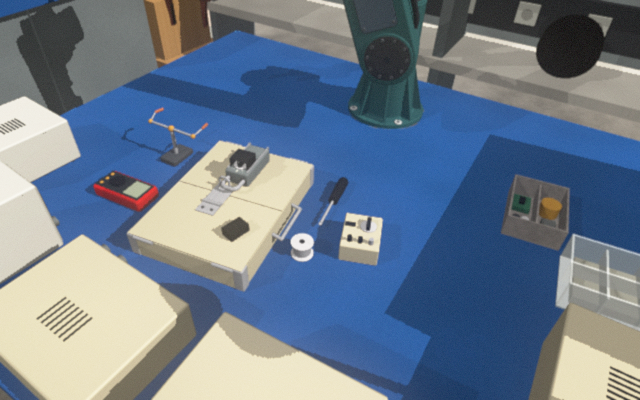

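The top view shows the safe at about (371,205), its hood at (371,195), the staple near (370,178) and the chest corners at (309,118), (399,105), (419,230) and (328,243). The heat sink is at (338,144) and the third hand is to the right of the chest.

```bash
python3 - <<'E'
from h import *
for u,v,z in [(309,118,.06),(399,105,.06),(419,230,.06),(328,243,.06),(360,226,.096),(384,223,.096),(371,195,.119),(371,178,.078),(452,208,.016),(461,208,.1)]: print(u,v,pt('top',u,v,z).round(3))
im=capture('top'); c=im[140:250,310:430]; cv2.imwrite('pics/t0c.png',cv2.resize(c,None,fx=5,fy=5,interpolation=cv2.INTER_CUBIC)[:,:,::-1])
E
```

```text
309 118 [0.793 0.069 0.06 ]
399 105 [ 0.836 -0.188  0.06 ]
419 230 [ 0.48  -0.248  0.06 ]
328 243 [0.439 0.009 0.06 ]
360 226 [ 0.488 -0.076  0.096]
384 223 [ 0.498 -0.142  0.096]
371 195 [ 0.573 -0.102  0.119]
371 178 [ 0.623 -0.108  0.078]
452 208 [ 0.545 -0.356  0.016]
461 208 [ 0.543 -0.354  0.1  ]
```

View pics/t0c.png

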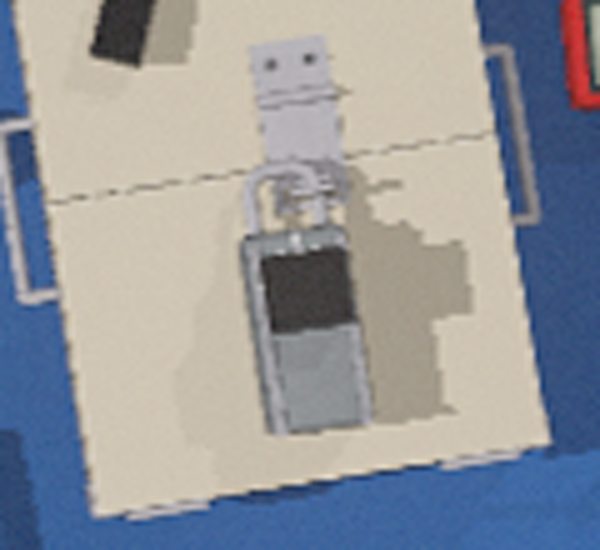

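{"api": "carry_out", "payload": {
  "plan": [
    [[0.48, -0.272, 0, 0, 0, 0, 1], [0.96, -0.544, 0, 0, 0, 0, 1], [0.96, -0.544, 0, 0, 0, 0, 1]]
  ]
}}

```text
time_s: 0.52
eef_pos: [0.3146, -0.4537, 0.3023]
orientation: [-3.067, -0.67, -0.0]
wrist_force: [-0.0, -0.4, 0.5]
opening: 1.0
grasp_force: 0.0
```

{"api": "carry_out", "payload": {
  "plan": [
    [[0.48, -0.272, 0, 0, 0, 0, 1], [0.96, -0.544, 0, 0, 0, 0, 1], [0.96, -0.544, 0, 0, 0, 0, 1]]
  ]
}}

```text
time_s: 0.9
eef_pos: [0.3792, -0.3656, 0.3025]
orientation: [-3.068, -0.671, -0.0]
wrist_force: [0.0, -0.6, 0.4]
opening: 0.998
grasp_force: 0.0
```

{"api": "carry_out", "payload": {
  "plan": [
    [[0.48, -0.272, 0, 0, 0, 0, 1], [0.96, -0.544, 0, 0, 0, 0, 1], [0.96, -0.544, 0, 0, 0, 0, 1]]
  ]
}}

```text
time_s: 1.27
eef_pos: [0.4441, -0.2775, 0.3026]
orientation: [3.069, 0.671, 0.0]
wrist_force: [0.1, -0.6, -0.7]
opening: 1.001
grasp_force: 0.0
```

{"api": "carry_out", "payload": {
  "plan": [
    [[0.48, -0.272, 0, 0, 0, 0, 1], [0.96, -0.544, 0, 0, 0, 0, 1], [0.96, -0.544, 0, 0, 0, 0, 1]]
  ]
}}

```text
time_s: 1.65
eef_pos: [0.509, -0.189, 0.3026]
orientation: [3.069, 0.67, 0.001]
wrist_force: [-0.4, -0.4, -0.4]
opening: 1.001
grasp_force: 0.0
```

{"api": "carry_out", "payload": {
  "plan": [
    [[0.48, -0.272, 0, 0, 0, 0.02, 1], [0.96, -0.544, 0, 0, 0, 0.041, 1], [0.96, -0.544, 0, 0, 0, 0.041, 1], [0.96, -0.544, 0, 0, 0, 0.041, 1]]
  ]
}}

```text
time_s: 2.15
eef_pos: [0.572, -0.1021, 0.3024]
orientation: [3.129, 0.266, -0.002]
wrist_force: [-0.4, 0.6, 0.8]
opening: 0.999
grasp_force: 0.0
```

```bash
python3 - <<'E'
from h import *
o,a=snap('wrist','w1'); print(o['time_s'],o['eef_pos'],o['joints'],Rn.from_rotvec(o['orientation']).as_matrix().round(3))
E
```

```text
2.15 [ 0.57198274 -0.10214206  0.30236578] [-2.94830848e-01  3.32314836e-01  1.55200241e+00 -1.49675429e-03
  1.25806464e+00  1.10674698e+00] [[ 0.986  0.169 -0.001]
 [ 0.169 -0.986 -0.001]
 [-0.001  0.001 -1.   ]]
```

View pics/w1.png

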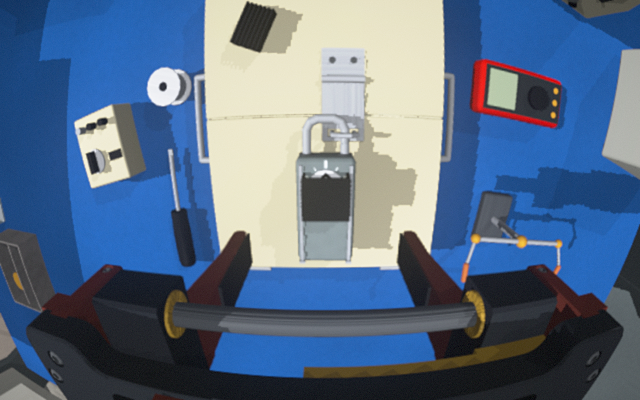

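Wrist view: the safe spans columns 297–355 and rows 153–262, the hood is at about (326,200), and the staple is near (347,133). I'll crop closer.

```bash
python3 - <<'E'
from h import *
a=cv2.imread('pics/w1.png'); c=a[110:270,275:385]; cv2.imwrite('pics/w1c.png',cv2.resize(c,None,fx=3.7,fy=3.7,interpolation=cv2.INTER_CUBIC))
o=get_obs()
g=a.max(2).astype(int); m=(g<60).astype(np.uint8); m[:150]=0;m[235:]=0;m[:,:290]=0;m[:,365:]=0
cs,_=cv2.findContours(m,0,2); k=max(cs,key=cv2.contourArea); print(cv2.boundingRect(k),cv2.minAreaRect(k))
E
```

```text
(322, 175, 9, 5) ((326.2027282714844, 176.78379821777344), (8.219949722290039, 3.7811765670776367), 9.462322235107422)
```

View pics/w1c.png

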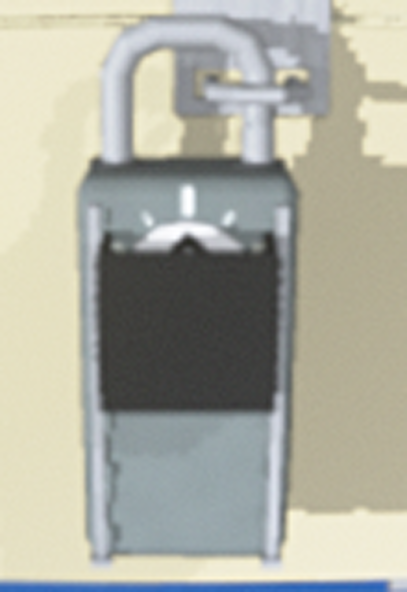

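```bash
python3 - <<'E'
from h import *
o=get_obs()
for n,x,y,z in [('hRL',102,410,.119),('hRR',276,410,.119),('hFL',98,254,.119),('hFR',281,254,.119),('bRL',86,553,.096),('bRR',290,553,.096),('bFL',82,180,.096),('bFR',297,180,.096),('mark',187,200,.096),('nose',188,237,.112),('bow',183,28,.078),('stL',205,93,.094),('stR',305,93,.094)]:
    p=pt('wrist',275+x/3.7,110+y/3.7,z,o); d=p-o['eef_pos']; R=Rn.from_rotvec(o['orientation']).as_matrix(); print(n,p.round(4),'tool',(R.T@d*1000).round(1))
E
```

```text
hRL [ 0.5433 -0.086   0.119 ] tool [-25.1 -20.9 183.4]
hRR [ 0.5506 -0.1292  0.119 ] tool [-25.1  22.9 183.5]
hFL [ 0.5831 -0.0791  0.119 ] tool [ 15.3 -21.  183.4]
hFR [ 0.5906 -0.1225  0.119 ] tool [ 15.3  23.1 183.4]
bRL [ 0.4885 -0.0876  0.096 ] tool [-79.4 -28.5 206.5]
bRR [ 0.4984 -0.1457  0.096 ] tool [-79.4  30.4 206.5]
bFL [ 0.5958 -0.0714  0.096 ] tool [ 29.1 -26.5 206.4]
bFR [ 0.6051 -0.1259  0.096 ] tool [ 29.1  28.8 206.4]
mark [ 0.5951 -0.0989  0.096 ] tool [ 23.8   0.5 206.4]
nose [ 0.5892 -0.1001  0.112 ] tool [ 17.8   0.7 190.4]
bow [ 0.6376 -0.0906  0.078 ] tool [ 67.1  -0.5 224.3]
stL [ 0.623  -0.0988  0.094 ] tool [ 51.3   5.1 208.3]
stR [ 0.6275 -0.1239  0.094 ] tool [ 51.5  30.6 208.4]
```

{"api": "carry_out", "payload": {
  "plan": [
    [[-0.05, 0.01, 0.4, 0, 0, 0, 0.5], [-0.05, 0.01, 0.9, 0, 0, 0, 0.4], [-0.05, 0.01, 0.9, 0, 0, 0, 0.4]]
  ]
}}

```text
time_s: 2.58
eef_pos: [0.5644, -0.1028, 0.2096]
orientation: [-3.128, -0.263, 0.012]
wrist_force: [-0.2, 0.2, 0.1]
opening: 0.715
grasp_force: 0.0
```

{"api": "carry_out", "payload": {
  "plan": [
    [[0, 0, 0.2, 0, 0, 0, 0.4], [0, 0, 0.3, 0, 0, 0, 0.3], [0, 0, 0.3, 0, 0, 0, 0.3], [0, 0, 0.3, 0, 0, 0, 0.3]]
  ]
}}

```text
time_s: 3.08
eef_pos: [0.5685, -0.1021, 0.1838]
orientation: [3.13, 0.265, 0.002]
wrist_force: [0.8, -0.4, -0.0]
opening: 0.647
grasp_force: 0.0
```

```bash
python3 - <<'E'
from h import *
o,a=snap('wrist','w2'); print(o['time_s'],o['eef_pos'],o['wrist_force'],o['opening'])
c=a[60:360,200:450]; cv2.imwrite('pics/w2c.png',cv2.resize(c,None,fx=2,fy=2)[:,:,::-1])
E
```

```text
3.075 [ 0.56850302 -0.10205626  0.18379018] [ 0.83646405 -0.43237442 -0.01416128] 0.6470589763789759
```

View pics/w2c.png

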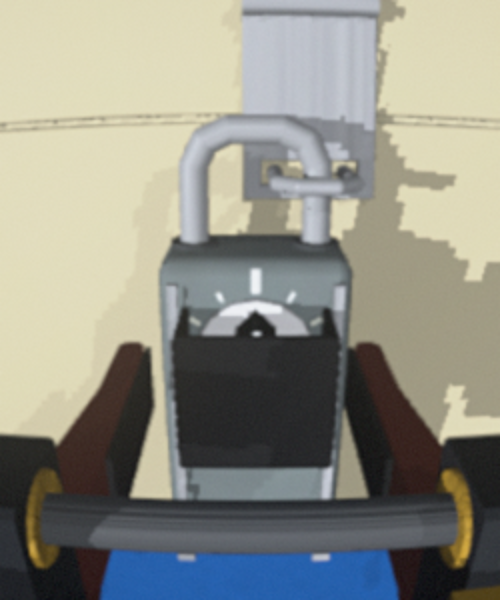

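The nose points at the long mark, so the dial is at 0. The hood top spans crop (173–342, 337–466), with the fingers straddling it.

```bash
python3 - <<'E'
from h import *
o=get_obs(); R=Rn.from_rotvec(o['orientation']).as_matrix()
for n,x,y,z in [('hRL',178,466,.119),('hRR',335,466,.119),('hFL',173,337,.119),('hFR',343,337,.119),('nose',256,312,.107),('skirt',256,300,.0996),('markout',255,268,.096),('markin',255,293,.096),('bF',255,240,.09),('bow',254,116,.078),('bowin',254,140,.078),('stL',268,183,.094),('stR',360,180,.094)]:
    p=pt('wrist',200+x/2,60+y/2,z,o); print(n,p.round(4),'tool',(R.T@(p-o['eef_pos'])*1000).round(1))
E
```

```text
hRL [ 0.543 -0.085  0.119] tool [-22.3 -21.1  64.7]
hRR [ 0.5506 -0.13    0.119 ] tool [-22.5  24.6  64.7]
hFL [ 0.5838 -0.0787  0.119 ] tool [ 18.9 -20.4  64.8]
hFR [ 0.5912 -0.1227  0.119 ] tool [18.8 24.2 64.8]
nose [ 0.5898 -0.0999  0.107 ] tool [21.3  1.5 76.8]
skirt [ 0.5907 -0.0998  0.0996] tool [22.1  1.5 84.2]
markout [ 0.599  -0.0981  0.096 ] tool [30.6  1.3 87.8]
markin [ 0.5915 -0.0994  0.096 ] tool [23.   1.3 87.8]
bF [ 0.6058 -0.097   0.09  ] tool [37.4  1.3 93.8]
bow [ 0.641  -0.0907  0.078 ] tool [ 73.2   1.  105.9]
bowin [ 0.6337 -0.0919  0.078 ] tool [ 65.8   1.  105.8]
stL [ 0.6238 -0.0975  0.094 ] tool [55.1  4.9 89.8]
stR [ 0.6294 -0.1232  0.094 ] tool [56.3 31.1 89.8]
```

{"api": "carry_out", "payload": {
  "plan": [
    [[-0.02, 0.017, 0.03, 0, 0, 0, 0.3], [-0.02, 0.017, 0.03, 0, 0, 0, -0.1], [-0.02, 0.017, 0.03, 0, 0, 0, -0.1], [-0.02, 0.017, 0.03, 0, 0, 0, -0.1], [-0.02, 0.017, 0.03, 0, 0, 0, -0.1]]
  ],
  "squeeze": 12
}}

```text
time_s: 3.75
eef_pos: [0.5664, -0.1039, 0.1797]
orientation: [3.13, 0.266, 0.0]
wrist_force: [0.0, -1.7, 0.3]
opening: 0.499
grasp_force: 12.0
```

{"api": "carry_out", "payload": {
  "plan": [
    [[-0.1, 0, 0, 0, 0, 0, -0.1], [-0.2, 0, 0, 0, 0, 0, -0.1], [-0.3, 0, 0, 0, 0, 0, -0.1], [-0.4, 0, 0, 0, 0, 0, -0.1], [-0.5, 0, 0, 0, 0, 0, -0.1]]
  ]
}}

```text
time_s: 4.38
eef_pos: [0.5162, -0.1122, 0.1797]
orientation: [-3.13, -0.265, -0.0]
wrist_force: [1.9, -1.6, -1.9]
opening: 0.504
grasp_force: 12.0
```

```bash
python3 - <<'E'
from h import *
o,a=snap('wrist','w3'); print(o['time_s'],o['eef_pos'],o['wrist_force'],o['opening'])
c=a[60:360,200:450]; cv2.imwrite('pics/w3c.png',cv2.resize(c,None,fx=2,fy=2)[:,:,::-1])
E
```

```text
4.375 [ 0.51623586 -0.11223511  0.17970587] [ 1.87582394 -1.55562683 -1.89295472] 0.5038312264084664
```

View pics/w3c.png

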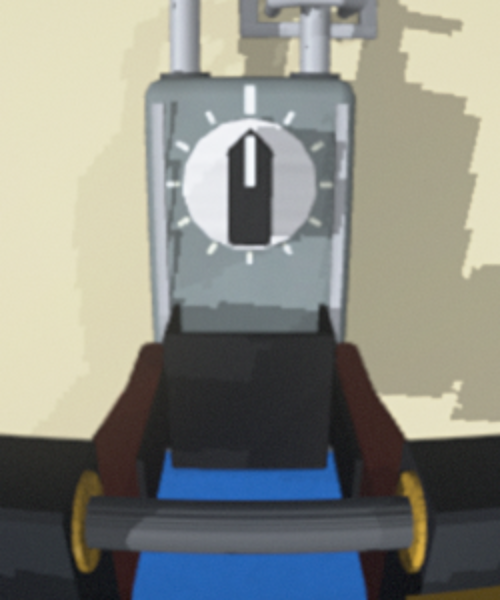

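The hood has moved back and the dial is fully exposed at (250,184), nose on the long mark. I'll carry on to the stop.

{"api": "carry_out", "payload": {
  "plan": [
    [[-0.05, 0, 0, 0, 0, 0, -0.1], [-0.1, 0, 0, 0, 0, 0, -0.1]]
  ]
}}

```text
time_s: 4.68
eef_pos: [0.5071, -0.1136, 0.1797]
orientation: [-3.13, -0.265, -0.001]
wrist_force: [3.2, -0.6, -2.0]
opening: 0.502
grasp_force: 12.0
```

{"api": "carry_out", "payload": {
  "plan": [
    [[-0.03, 0, 0, 0, 0, 0, -0.1], [-0.06, 0, 0, 0, 0, 0, -0.1]]
  ]
}}

```text
time_s: 4.92
eef_pos: [0.5016, -0.1146, 0.1797]
orientation: [-3.13, -0.265, -0.002]
wrist_force: [4.8, 2.1, -3.8]
opening: 0.496
grasp_force: 12.0
```

{"api": "carry_out", "payload": {
  "plan": [
    [[-0.03, 0, 0, 0, 0, 0, -0.1], [-0.06, 0, 0, 0, 0, 0, -0.1]]
  ]
}}

```text
time_s: 5.18
eef_pos: [0.4985, -0.1162, 0.1802]
orientation: [3.129, 0.264, 0.012]
wrist_force: [14.3, 2.7, -8.1]
opening: 0.499
grasp_force: 12.0
```

```bash
cat > d.py <<'E'
from h import *
def dial(f):
    o,a=snap('wrist',f); R=Rn.from_rotvec(o['orientation']).as_matrix()
    h=cv2.cvtColor(a,cv2.COLOR_RGB2HSV); m=((h[...,1]<25)&(h[...,2]>190)).astype(np.uint8)
    m[:60]=0;m[330:]=0;m[:,:240]=0;m[:,:][:,420:]=0
    m=cv2.morphologyEx(m,cv2.MORPH_OPEN,np.ones((3,3)))
    cs,_=cv2.findContours(cv2.morphologyEx(m,cv2.MORPH_CLOSE,np.ones((9,9))),0,2)
    for k in sorted(cs,key=cv2.contourArea)[-2:]:
        (u,v),r=cv2.minEnclosingCircle(k); p=pt('wrist',u,v,.0996,o)
        print('disc',round(u,1),round(v,1),round(r,1),p.round(4),'tool mm',(R.T@(p-o['eef_pos'])*1000).round(1))
    print(o['time_s'],o['eef_pos'],o['wrist_force'],o['opening'],o['joints'][5]); return o,a
E
python3 -c "
from d import *
dial('w4')"
```

```text
disc 352.5 70.9 11.4 [ 0.6    -0.1134  0.0996] tool mm [99.9 14.1 81.4]
disc 302.5 154.0 68.8 [ 0.5516 -0.0948  0.0996] tool mm [ 55.3 -12.3  81. ]
5.175 [ 0.49854289 -0.11618856  0.18022889] [14.30964662  2.65800458 -8.06415032] 0.4987662111894298 1.035523314092759
```

```bash
cat > d.py <<'E'
from h import *
def dial(f,fresh=True):
    if fresh: o,a=snap('wrist',f)
    else: o=get_obs(); a=cv2.imread(f'pics/{f}.png')[:,:,::-1]
    R=Rn.from_rotvec(o['orientation']).as_matrix()
    m=(a.max(2)<75).astype(np.uint8)
    cs,_=cv2.findContours(m,cv2.RETR_LIST,cv2.CHAIN_APPROX_NONE)
    for k in cs:
        A=cv2.contourArea(k); (u,v),_=cv2.minEnclosingCircle(k)
        if 250<A<4000 and 240<u<420 and 60<v<260:
            q=np.array([(R.T@(pt('wrist',*x,.114,o)-o['eef_pos']))[:2]*1000 for x in k[:,0].astype(float)],np.float32)
            (c,s,an)=cv2.minAreaRect(q); print('dark',A,round(u,1),round(v,1),'tool mm',np.round(c,1),np.round(s,1),round(an,1))
            print('   far pt',q[np.argmax(np.hypot(*(q-np.array(c)).T))].round(1))
    g=cv2.cvtColor(a,cv2.COLOR_RGB2GRAY)
    h=cv2.HoughCircles(cv2.medianBlur(g,3),cv2.HOUGH_GRADIENT,1,60,param1=120,param2=15,minRadius=26,maxRadius=42)
    if h is not None:
        for u,v,r in h[0][:4]:
            if 240<u<420: print('circ',u,v,r,(R.T@(pt('wrist',u,v,.0996,o)-o['eef_pos'])*1000).round(1))
    print(o['time_s'],o['eef_pos'],o['wrist_force'],o['opening'],o['joints'][5]); return o,a
E
python3 -c "
from d import *
dial('w4',0)"
```

```text
dark 771.0 322.5 140.9 tool mm [64.3 -1.2] [ 9.7 25.2] 89.7
   far pt [51.7 -5.2]
circ 320.5 135.5 35.8 [65.2 -2.6 81.2]
circ 328.5 54.5 36.9 [108.5   1.6  81.5]
5.225 [ 0.49848949 -0.11623776  0.18030437] [12.59327439  2.26258715 -6.8888143 ] 0.497698598446664 1.0353256798455859
```

{"api": "carry_out", "payload": {
  "plan": [
    [[0, 0, 0, 0, 0, 0, 0.25], [0, 0, 0, 0, 0, 0, 0.25], [0, 0, -0.15, 0, 0, 0, 0.25], [0, 0, -0.35, 0, 0, 0, 0.25]]
  ]
}}

```text
time_s: 5.72
eef_pos: [0.4946, -0.1157, 0.2153]
orientation: [-3.13, -0.265, 0.003]
wrist_force: [0.3, -0.3, 0.4]
opening: 0.626
grasp_force: 0.0
```

{"api": "carry_out", "payload": {
  "plan": [
    [[0.3, -0.01, 0, 0, 0, 0, -0.2], [0.64, -0.02, 0, 0, 0, 0, -0.3], [0.64, -0.02, 0, 0, 0, 0, -0.3], [0.64, -0.02, 0, 0, 0, 0, -0.3]]
  ]
}}

```text
time_s: 6.22
eef_pos: [0.557, -0.1029, 0.2149]
orientation: [-3.13, -0.266, 0.002]
wrist_force: [-0.1, 0.1, -0.3]
opening: 0.348
grasp_force: 0.0
```

```bash
python3 -c "
from d import *
o,a=dial('w5')
print(o['orientation'])
cv2.imwrite('pics/w5c.png',cv2.resize(a[120:380,200:450],None,fx=2,fy=2)[:,:,::-1])"
```

```text
dark 563.5 328.5 221.3 tool mm [8.  2.2] [30.6  9.9] 0.0
   far pt [-7.3  5.8]
circ 331.5 157.5 36.9 [ 47.    4.1 115.2]
circ 352.5 91.5 34.8 [ 89.9  17.1 115.1]
circ 324.5 222.5 30.2 [  1.4  -0.5 115.3]
6.225 [ 0.55701108 -0.10293952  0.21486912] [-0.05696763  0.05705738 -0.28156616] 0.34808860162547645 1.0967863925201577
[-3.12995691e+00 -2.65978398e-01  2.19039355e-03]
```

View pics/w5c.png

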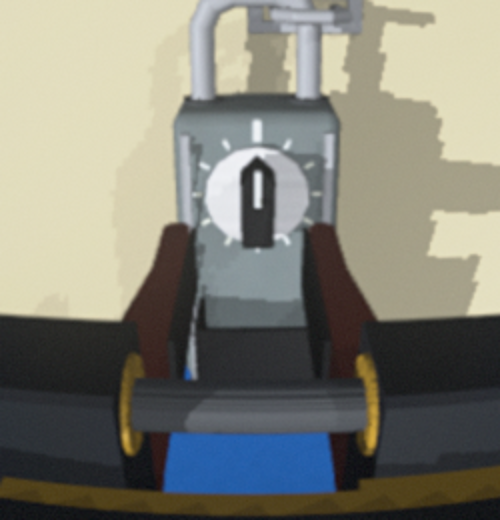

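The dial centre is at crop (257,193), nose on the long mark, with the fingers either side and just behind it.

```bash
python3 -c "
from h import *
o=get_obs(); R=Rn.from_rotvec(o['orientation']).as_matrix()
for n,x,y,z in [('c',257,194,.096),('cskirt',257,194,.0996),('nose',257,157,.112),('back',257,232,.114),('L',195,193,.096),('Rr',319,193,.096),('long',257,120,.096),('hoodfront',257,327,.119),('bF',257,97,.09),('bow',258,0,.078),('st',314,15,.094)]:
    p=pt('wrist',200+x/2,120+y/2,z,o); print(n,p.round(4),(R.T@(p-o['eef_pos'])*1000).round(1))"
```

```text
c [ 0.561  -0.1046  0.096 ] [  4.2   2.3 118.8]
cskirt [ 0.5624 -0.1043  0.0996] [  5.6   2.3 115.2]
nose [ 0.5796 -0.1011  0.112 ] [ 23.    2.  102.7]
back [ 0.5548 -0.1054  0.114 ] [ -2.1   2.1 100.8]
L [ 0.5577 -0.0831  0.096 ] [  4.5 -19.4 118.8]
Rr [ 0.565 -0.126  0.096] [  4.5  24.1 118.7]
long [ 0.5874 -0.0999  0.096 ] [ 30.9   2.2 118.7]
hoodfront [ 0.5213 -0.1113  0.119 ] [-36.1   2.3  95.8]
bF [ 0.5939 -0.0989  0.09  ] [ 37.5   2.3 124.7]
bow [ 0.6261 -0.0938  0.078 ] [ 70.1   2.7 136.7]
st [ 0.6254 -0.1124  0.094 ] [ 66.3  20.9 120.7]
```

{"api": "carry_out", "payload": {
  "plan": [
    [[0.05, 0.023, 0.15, 0, 0, 0, -0.3], [0.05, 0.023, 0.32, 0, 0, 0, -0.3], [0.05, 0.023, 0.32, 0, 0, 0, -0.3], [0.05, 0.023, 0.32, 0, 0, 0, -1], [0.05, 0.023, 0.32, 0, 0, 0, -1]]
  ],
  "squeeze": 12
}}

```text
time_s: 6.9
eef_pos: [0.5631, -0.1044, 0.1825]
orientation: [-3.13, -0.265, 0.001]
wrist_force: [0.4, -0.0, -0.4]
opening: 0.162
grasp_force: 0.0
```

{"api": "carry_out", "payload": {
  "plan": [
    [[0, 0, 0, 0, 0, 0, -1], [0, 0, 0, 0, 0, 0, -1]]
  ]
}}

```text
time_s: 7.15
eef_pos: [0.5633, -0.1046, 0.1826]
orientation: [3.13, 0.265, 0.0]
wrist_force: [-0.1, -1.8, -1.6]
opening: 0.123
grasp_force: 12.0
```

Pinched at 11 mm. I'll turn one notch clockwise.

{"api": "carry_out", "payload": {
  "plan": [
    [[0, 0, 0, 0, 0, 0.021, -1], [0, 0, 0, 0, 0, 0.042, -1], [0, 0, 0, 0, 0, 0.063, -1], [0, 0, 0, 0, 0, 0.083, -1], [0, 0, 0, 0, 0, 0.083, -1]]
  ]
}}

```text
time_s: 7.78
eef_pos: [0.5634, -0.1048, 0.1827]
orientation: [3.093, -0.549, 0.0]
wrist_force: [0.2, -2.1, -2.4]
opening: 0.126
grasp_force: 12.0
```

```bash
python3 -c "
from h import *
o=get_obs();print(o['moment'],o['wrist_force'],Rn.from_rotvec(o['orientation']).as_matrix()[:2,0])"
```

```text
[-0.42629561 -0.04023297 -0.01309456] [ 0.15808929 -2.12080736 -2.44280828] [ 0.93899542 -0.34392961]
```

{"api": "carry_out", "payload": {
  "plan": [
    [[0, 0, 0, 0, 0, 0.021, -1], [0, 0, 0, 0, 0, 0.042, -1], [0, 0, 0, 0, 0, 0.063, -1], [0, 0, 0, 0, 0, 0.084, -1], [0, 0, 0, 0, 0, 0.084, -1]]
  ]
}}

```text
time_s: 8.4
eef_pos: [0.5633, -0.1049, 0.1827]
orientation: [2.844, -1.333, 0.0]
wrist_force: [-0.6, -3.8, -0.9]
opening: 0.123
grasp_force: 12.0
```

```bash
python3 -c "
from h import *
o=get_obs();print(o['moment'],o['wrist_force'],o['joints'],Rn.from_rotvec(o['orientation']).as_matrix()[:2,0])"
```

```text
[-0.60582515  0.1120691   0.03020056] [-0.63312232 -3.84247309 -0.8960634 ] [-3.04285341e-01  4.53771471e-01  1.69784553e+00 -7.38147476e-04
  9.89986095e-01  2.14343811e+00] [ 0.63982787 -0.76851818]
```

{"api": "carry_out", "payload": {
  "plan": [
    [[0, 0, 0, 0, 0, 0, -0.5], [0, 0, 0, 0, 0, 0, -0.5], [0, 0, -0.1, 0, 0, 0, -0.5], [0, 0, -0.5, 0, 0, 0, -0.5], [0, 0, -0.6, 0, 0, 0, -0.5]]
  ]
}}

```text
time_s: 9.02
eef_pos: [0.5649, -0.1048, 0.2456]
orientation: [-2.842, 1.337, -0.008]
wrist_force: [1.1, 0.1, -0.1]
opening: 0.253
grasp_force: 0.0
```

{"api": "carry_out", "payload": {
  "plan": [
    [[0, 0, 0, 0, 0, -0.028, -0.5], [0, 0, 0, 0, 0, -0.056, 0], [0, 0, 0, 0, 0, -0.084, 1], [0, 0, 0, 0, 0, -0.112, 1], [0, 0, 0, 0, 0, -0.14, 1]]
  ]
}}

```text
time_s: 9.65
eef_pos: [0.5631, -0.1043, 0.2424]
orientation: [-3.141, -0.009, 0.001]
wrist_force: [-0.7, -0.4, 0.6]
opening: 0.668
grasp_force: 0.0
```

{"api": "carry_out", "payload": {
  "plan": [
    [[0, 0, 0, 0, 0, -0.027, 1], [0, 0, 0, 0, 0, -0.027, 1], [0, 0, 0, 0, 0, -0.027, 1]]
  ]
}}

```text
time_s: 10.02
eef_pos: [0.5632, -0.1044, 0.2425]
orientation: [-3.131, -0.261, 0.0]
wrist_force: [-0.4, -0.1, 0.4]
opening: 0.989
grasp_force: 0.0
```

```bash
python3 -c "
from d import *
o,a=dial('w6')
print(Rn.from_rotvec(o['orientation']).as_matrix()[:2,0])
cv2.imwrite('pics/w6c.png',cv2.resize(a[70:320,200:450],None,fx=2.4,fy=2.4)[:,:,::-1])"
```

```text
dark 407.0 326.0 215.5 tool mm [1.8 0.2] [28.1 12.7] 59.7
   far pt [-10.1  -8.3]
circ 322.5 188.5 35.9 [ 17.9  -2.  142.9]
circ 344.5 97.5 33.6 [ 86.2  13.9 142.9]
circ 325.5 251.5 35.8 [-35.9   0.4 142.9]
10.025 [ 0.56324595 -0.10441056  0.24250529] [-0.37185654 -0.1239146   0.3719213 ] 0.9891686160829969 1.1006926433848345
[0.98623502 0.16534947]
```

View pics/w6c.png

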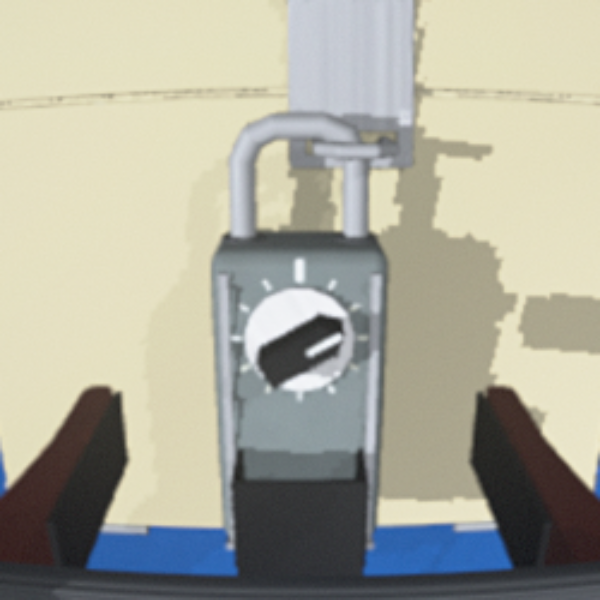

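The dial nose points at -60°, the second clockwise notch, and the hood is back. Next I'll grip the body at its middle.

{"api": "carry_out", "payload": {
  "plan": [
    [[-0.15, 0, 0.2, 0, 0, 0, 1], [-0.27, 0.004, 0.6, 0, 0, 0, 1], [-0.27, 0.004, 0.9, 0, 0, 0, 1], [-0.27, 0.004, 0.97, 0, 0, 0, 1], [-0.27, 0.004, 0.97, 0, 0, 0, 1]]
  ]
}}

```text
time_s: 10.7
eef_pos: [0.5371, -0.1095, 0.1458]
orientation: [-3.13, -0.264, 0.0]
wrist_force: [1.1, 0.2, -0.6]
opening: 1.001
grasp_force: 0.0
```

{"api": "carry_out", "payload": {
  "plan": [
    [[0, 0, 0, 0, 0, 0, 0.2], [0, 0, 0, 0, 0, 0, 0], [0, 0, 0, 0, 0, 0, 0], [0, 0, 0, 0, 0, 0, 0], [0, 0, 0, 0, 0, 0, 0]]
  ],
  "squeeze": 35
}}

```text
time_s: 11.32
eef_pos: [0.537, -0.1093, 0.1462]
orientation: [-3.13, -0.265, -0.001]
wrist_force: [-0.8, 2.2, 6.0]
opening: 0.656
grasp_force: 35.0
```

{"api": "carry_out", "payload": {
  "plan": [
    [[0, 0, -0.01, 0, 0, 0, 0], [-0.05, 0, -0.01, 0, 0, 0, 0], [-0.1, 0, -0.01, 0, 0, 0, 0], [-0.15, 0, -0.01, 0, 0, 0, 0]]
  ]
}}

```text
time_s: 11.82
eef_pos: [0.5217, -0.1121, 0.1465]
orientation: [-3.13, -0.265, 0.0]
wrist_force: [3.7, -0.3, -5.7]
opening: 0.658
grasp_force: 35.0
```

{"api": "carry_out", "payload": {
  "plan": [
    [[-0.03, 0, 0, 0, 0, 0, 0], [-0.06, 0, 0, 0, 0, 0, 0], [-0.09, 0, 0, 0, 0, 0, 0]]
  ]
}}

```text
time_s: 12.2
eef_pos: [0.5148, -0.1136, 0.1469]
orientation: [3.13, 0.265, 0.006]
wrist_force: [12.4, 2.6, -10.3]
opening: 0.657
grasp_force: 35.0
```

```bash
python3 -c "
from d import *
o,a=dial('w7')
R=Rn.from_rotvec(o['orientation']).as_matrix()
for s in (76,92,109,116): # where safe x would project, TCP=safe origin
    print(s,proj('wrist',np.array(o['eef_pos'])+R@np.array([s/1e3,0.0,.068]),o))
cv2.imwrite('pics/w7c.png',cv2.resize(a[20:260,200:450],None,fx=2.4,fy=2.4)[:,:,::-1])"
```

```text
dark 1695.5 326.2 238.3 tool mm [28.5 -0.3] [29.5 15. ] 59.7
   far pt [15.  -8.9]
dark 707.0 333.5 165.5 tool mm [61.3  3.2] [ 4.8 37.6] 2.3
   far pt [58.2 21.9]
circ 323.5 232.5 39.2 [24.5 -0.9 47.4]
circ 315.5 68.5 41.4 [97.4 -4.2 47.7]
12.2 [ 0.51479716 -0.11356167  0.14694118] [ 12.40268186   2.5607294  -10.32682196] 0.6566349972441605 1.0518718264113494
76 (np.float64(325.52989963733734), np.float64(116.58175502040332))
92 (np.float64(325.54792471218383), np.float64(83.8559294433452))
109 (np.float64(325.5561672684305), np.float64(49.5120557573602))
116 (np.float64(325.55631035562044), np.float64(35.68569817205264))
```

{"api": "carry_out", "payload": {
  "plan": [
    [[-0.03, 0, 0, 0, 0, 0, 0], [-0.03, 0, 0, 0, 0, 0, 0], [-0.03, 0, 0, 0, 0, 0, 0]]
  ]
}}

```text
time_s: 12.62
eef_pos: [0.5141, -0.1141, 0.1475]
orientation: [3.129, 0.265, 0.013]
wrist_force: [13.8, 3.9, -9.2]
opening: 0.656
grasp_force: 35.0
```

```bash
python3 -c "
from d import *
o,a=snap('wrist','w8')
R=Rn.from_rotvec(o['orientation']).as_matrix()
print(o['eef_pos'],o['wrist_force'],o['opening'])
for n,s,y in (('end',56,0),('tip0',74,19),('bow',116,0)):
    print(n,np.round(proj('wrist',np.array(o['eef_pos'])+R@np.array([s/1e3,y/1e3,.068]),o)))
cv2.imwrite('pics/w8c.png',cv2.resize(a[0:260,200:450],None,fx=2.3,fy=2.3)[:,:,::-1])"
```

```text
[ 0.51411925 -0.11414782  0.14754187] [13.82636615  3.94801287 -9.24475049] 0.6564555661501008
end [325. 157.]
tip0 [365. 121.]
bow [326.  36.]
```

View pics/w8c.png

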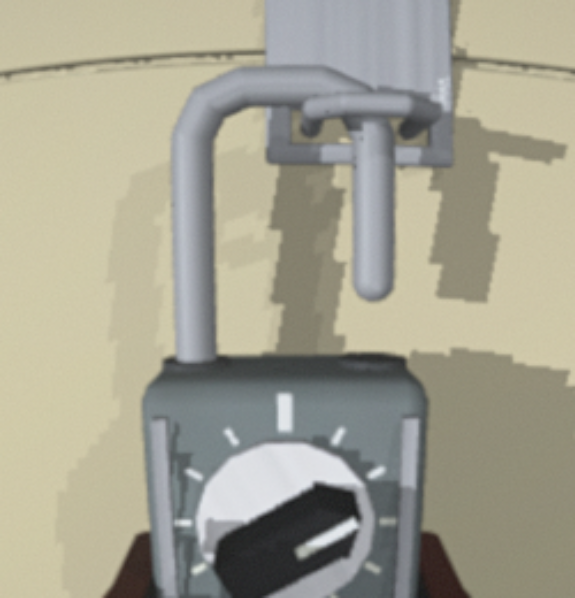

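The shackle looks drawn out, with the bow at crop (290,88) and the tip at (373,300). I'll pull a little more to confirm the stop.

{"api": "carry_out", "payload": {
  "plan": [
    [[-0.04, 0, 0, 0, 0, 0, 0], [-0.04, 0, 0, 0, 0, 0, 0], [-0.04, 0, 0, 0, 0, 0, 0]]
  ]
}}

```text
time_s: 13.05
eef_pos: [0.5128, -0.1151, 0.1484]
orientation: [3.128, 0.265, 0.022]
wrist_force: [19.1, 7.6, -9.3]
opening: 0.66
grasp_force: 35.0
```

```bash
python3 -c "
from d import *
o,a=snap('wrist','w9')
print(o['eef_pos'],o['wrist_force'],o['moment'],o['joints'])
b=cv2.imread('pics/w8.png')[:,:,::-1]
for n,(y0,y1,x0,x1) in dict(dial=(190,258,280,370),tip=(100,140,350,375),bow=(25,50,280,330)).items():
    g=lambda i:np.float32(cv2.cvtColor(np.ascontiguousarray(i[y0:y1,x0:x1]),cv2.COLOR_RGB2GRAY))
    print(n,cv2.phaseCorrelate(g(b),g(a),cv2.createHanningWindow((x1-x0,y1-y0),cv2.CV_32F)))"
```

```text
[ 0.51279627 -0.11509262  0.14836315] [19.05458775  7.55674752 -9.31754849] [ 1.02071529 -2.67663438  0.40442132] [-0.35422406  0.44397253  1.84056609  0.00454336  0.8435089   1.04480646]
dial ((-0.5838390128189985, -3.0730084725148785), 0.9171101702584161)
tip ((-0.47286031822808994, -2.0103327446422767), 0.8796992173194885)
bow ((-0.46648912192349457, -0.1755791984260835), 0.8174644470214844)
```

{"api": "carry_out", "payload": {
  "plan": [
    [[0.1, 0, 0, 0, 0, 0, 0], [0.2, 0, 0, 0, 0, 0, 0], [0.3, 0, 0, 0, 0, 0, 0], [0.3, 0, 0, 0, 0, 0, 0]]
  ]
}}

```text
time_s: 13.6
eef_pos: [0.5348, -0.1093, 0.1465]
orientation: [-3.13, -0.266, 0.004]
wrist_force: [-2.4, 0.7, 0.9]
opening: 0.657
grasp_force: 35.0
```

```bash
python3 -c "
from d import *
o,a=snap('wrist','w10')
R=Rn.from_rotvec(o['orientation']).as_matrix()
print(o['eef_pos'],o['wrist_force'],o['moment'])
# bright shackle column profiles: along leg lines at z .078 in tool x
g=cv2.cvtColor(a,cv2.COLOR_RGB2HSV)
for y in (19,0):
  print('y',y,[(s,*[int(t) for t in g[int(round(v)),int(round(u))][1:]]) for s in range(56,126,2) for u,v in [proj('wrist',np.array(o['eef_pos'])+R@np.array([s/1e3,y/1e3,.068]),o)] if v>0])
"
```

```text
[ 0.5348126  -0.10931586  0.14654965] [-2.43409925  0.73896254  0.89989692] [0.03211877 0.04445325 0.00378381]
y 19 [(56, 12, 64), (58, 44, 104), (60, 46, 205), (62, 45, 203), (64, 47, 207), (66, 46, 207), (68, 50, 206), (70, 15, 123), (72, 14, 177), (74, 16, 175), (76, 16, 176), (78, 16, 179), (80, 17, 167), (82, 14, 166), (84, 15, 167), (86, 14, 178), (88, 19, 150), (90, 19, 184), (92, 15, 156), (94, 17, 179), (96, 18, 181), (98, 16, 177), (100, 17, 179), (102, 17, 178), (104, 17, 180), (106, 16, 178), (108, 15, 166), (110, 16, 143), (112, 19, 123), (114, 14, 107), (116, 18, 152), (118, 14, 181), (120, 18, 180), (122, 17, 178), (124, 18, 181)]
y 0 [(56, 15, 69), (58, 36, 105), (60, 45, 135), (62, 44, 132), (64, 44, 134), (66, 42, 133), (68, 48, 133), (70, 43, 131), (72, 45, 131), (74, 44, 133), (76, 46, 133), (78, 46, 134), (80, 19, 107), (82, 15, 118), (84, 17, 119), (86, 11, 116), (88, 11, 118), (90, 13, 119), (92, 11, 119), (94, 13, 119), (96, 13, 119), (98, 15, 119), (100, 17, 122), (102, 16, 124), (104, 19, 124), (106, 22, 126), (108, 17, 133), (110, 15, 134), (112, 14, 89), (114, 19, 144), (116, 15, 170), (118, 17, 175), (120, 16, 144), (122, 18, 186), (124, 15, 183)]
```

{"api": "carry_out", "payload": {
  "plan": [
    [[0.1, 0, 0, 0, 0, 0, 0], [0.18, 0, 0, 0, 0, 0, 0], [0.25, 0, 0, 0, 0, 0, 0], [0.25, 0, 0, 0, 0, 0, 0]]
  ]
}}

```text
time_s: 14.15
eef_pos: [0.5613, -0.1054, 0.1463]
orientation: [-3.13, -0.266, -0.002]
wrist_force: [0.6, 0.5, -4.4]
opening: 0.659
grasp_force: 35.0
```

```bash
cat > prof.py <<'E'
from d import *
o,a=snap('wrist','w11')
R=Rn.from_rotvec(o['orientation']).as_matrix()
print(o['eef_pos'],o['wrist_force'],o['moment'])
g=cv2.cvtColor(a,cv2.COLOR_RGB2HSV)
for y,z in ((19,.068),(14,.068),(24,.068),(19,.052),(12,.052),(26,.052)):
  print('y',y,z,[(s,*[int(t) for t in g[int(round(v)),int(round(u))][1:]]) for s in range(54,84,1) for u,v in [proj('wrist',np.array(o['eef_pos'])+R@np.array([s/1e3,y/1e3,z]),o)] if v>0])
E
python3 prof.py
```

```text
[ 0.56128185 -0.10535071  0.14633075] [ 0.60561926  0.49884175 -4.39952936] [-0.03104668 -0.0016646  -0.02275534]
y 19 0.068 [(54, 20, 65), (55, 22, 81), (56, 22, 58), (57, 18, 115), (58, 19, 171), (59, 19, 185), (60, 17, 176), (61, 17, 150), (62, 11, 116), (63, 46, 140), (64, 45, 157), (65, 47, 210), (66, 45, 208), (67, 42, 184), (68, 14, 168), (69, 18, 154), (70, 12, 126), (71, 17, 154), (72, 17, 178), (73, 18, 182), (74, 16, 175), (75, 19, 176), (76, 17, 177), (77, 16, 176), (78, 16, 176), (79, 17, 176), (80, 16, 177), (81, 19, 177), (82, 16, 177), (83, 19, 179)]
y 14 0.068 [(54, 13, 58), (55, 30, 84), (56, 25, 72), (57, 18, 113), (58, 18, 167), (59, 18, 185), (60, 19, 178), (61, 17, 152), (62, 7, 117), (63, 45, 143), (64, 47, 142), (65, 45, 177), (66, 43, 196), (67, 39, 145), (68, 15, 166), (69, 15, 182), (70, 17, 183), (71, 15, 183), (72, 17, 175), (73, 19, 173), (74, 15, 173), (75, 18, 171), (76, 15, 171), (77, 15, 171), (78, 15, 170), (79, 15, 170), (80, 15, 169), (81, 18, 156), (82, 15, 154), (83, 16, 159)]
y 24 0.068 [(54, 24, 65), (55, 9, 57), (56, 5, 52), (57, 15, 120), (5
[... 1058 characters left out ...]
), (68, 44, 197), (69, 46, 172), (70, 17, 181), (71, 15, 181), (72, 17, 182), (73, 18, 182), (74, 20, 183), (75, 14, 181), (76, 17, 183), (77, 17, 182), (78, 17, 182), (79, 17, 179), (80, 15, 181), (81, 14, 182), (82, 13, 179), (83, 14, 180)]
y 26 0.052 [(54, 26, 79), (55, 26, 89), (56, 43, 136), (57, 44, 144), (58, 41, 124), (59, 13, 117), (60, 16, 114), (61, 13, 101), (62, 16, 115), (63, 11, 112), (64, 15, 103), (65, 12, 88), (66, 17, 91), (67, 34, 120), (68, 47, 195), (69, 32, 152), (70, 18, 173), (71, 17, 180), (72, 16, 180), (73, 17, 165), (74, 14, 127), (75, 12, 126), (76, 18, 130), (77, 17, 134), (78, 19, 151), (79, 19, 149), (80, 16, 171), (81, 17, 164), (82, 10, 125), (83, 16, 127)]
```

{"api": "carry_out", "payload": {
  "plan": [
    [[-0.01, 0, 0, 0, 0, 0, 0], [-0.01, 0, -0.04, 0, 0, 0, 0], [-0.01, 0, -0.08, 0, 0, 0, 0], [-0.01, 0, -0.12, 0, 0, 0, 0]]
  ]
}}

```text
time_s: 14.7
eef_pos: [0.5595, -0.1056, 0.159]
orientation: [-3.13, -0.265, -0.0]
wrist_force: [0.7, -0.0, -5.7]
opening: 0.662
grasp_force: 35.0
```

{"api": "carry_out", "payload": {
  "plan": [
    [[0, 0, -0.05, 0, 0, 0, 0], [0, 0, -0.1, 0, 0, 0, 0], [0, 0, -0.15, 0, 0, 0, 0], [0, 0, -0.2, 0, 0, 0, 0], [0, 0, -0.25, 0, 0, 0, 0]]
  ]
}}

```text
time_s: 15.32
eef_pos: [0.5595, -0.1055, 0.184]
orientation: [-3.13, -0.265, 0.0]
wrist_force: [-0.0, 0.2, -6.0]
opening: 0.659
grasp_force: 35.0
```

{"api": "carry_out", "payload": {
  "plan": [
    [[0, 0, -0.2, 0, 0, 0, 0], [0, 0, -0.4, 0, 0, 0, 0], [0, 0, -0.52, 0, 0, 0, 0], [0, 0, -0.52, 0, 0, 0, 0], [0, 0, -0.52, 0, 0, 0, 0]]
  ]
}}

```text
time_s: 15.95
eef_pos: [0.559, -0.1054, 0.235]
orientation: [-3.13, -0.265, 0.002]
wrist_force: [-0.3, -1.2, -5.9]
opening: 0.656
grasp_force: 35.0
```

```bash
python3 -c "
from d import *
R=Rn.from_rotvec
o,a=dial('w12')
o0=o
b=cv2.imread('pics/w10.png')[:,:,::-1]
for n,(y0,y1,x0,x1) in dict(dial=(190,258,280,370),bodyend=(150,258,270,380),bow=(20,60,270,330),tip=(90,150,345,385)).items():
    g=lambda i:np.float32(cv2.cvtColor(np.ascontiguousarray(i[y0:y1,x0:x1]),cv2.COLOR_RGB2GRAY))
    print(n,cv2.phaseCorrelate(g(b),g(a),cv2.createHanningWindow((x1-x0,y1-y0),cv2.CV_32F)))
print(o['moment'],o['grasp_force'])
print(R(o['orientation']).as_matrix().round(3))
m=(a.max(2)<75).astype(np.uint8)
"
```

```text
dark 1634.5 326.5 237.4 tool mm [-12.3   0.1] [51.5 25.6] 59.6
   far pt [-35.2 -16. ]
circ 323.5 233.5 41.4 [-16.1  -1.2 135.4]
circ 328.5 67.5 41.4 [107.3   2.3 135.3]
circ 355.5 180.5 27.5 [ 26.3  22.2 135.3]
15.95 [ 0.55896626 -0.10542196  0.23499249] [-0.30090319 -1.22194131 -5.87385125] 0.6563985912770651 1.093722628485879
dial ((0.16144920732698864, 0.2503314515088704), 0.8967128643283138)
bodyend ((0.10752231344136476, 0.2504876289829241), 0.898334848144908)
bow ((0.15479447858864503, 0.0009628294346413213), 0.8916288415590922)
tip ((0.2205072182518748, 0.7770666397037154), 0.7189031052589416)
[ 0.03019769  0.0911315  -0.02634782] 34.9970680475235
[[ 0.986  0.168 -0.001]
 [ 0.168 -0.986  0.   ]
 [-0.001 -0.001 -1.   ]]
```

```bash
python3 -c "
from workcell import *
print(finish_job())"
```

```text
the job is handed in; nothing more can be done
None
```

I handed the job in at about 16 s with the safe unhooked and held level about 90 mm above the lid, hood back, dial on the second clockwise notch and shackle drawn out to its stop; the hand-in returned no verdict.

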